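Weigh down two tooled brass pieces

ROBOT

A 7-joint arm with a two-finger parallel gripper is mounted at the origin on the work surface. World frame = base frame: x ahead of the robot, y to its left, z up, the work surface at z = 0. Lengths are in m, angles in rad, forces in N, time in s.
With the tool pointing down it reaches from about 0.4 to 0.925 m from the base axis. Payload 4.1 kg.
Tool frame: the origin (TCP) lies midway between the tips of the shut fingers; the grasp point (between the pads) lies grip_depth behind it (grip_depth is the distance from the TCP to the grasp point, in m); z points along the fingers, y is the direction in which the jaws open and shut (so a half turn about z gives the same grasp; the last joint's range is limited). The gripper opens to 85 mm and grips with 20 to 120 N. Pads are 22 mm wide; open, the fingers measure 114 mm over their backs; the gripper's body (76 mm by 85 mm) begins 54 mm behind the grasp point. The pads swing forward as they close: fully open they stand 13 mm farther back than shut.
Start: joints at [-1.282, 0.398, 0.045, 1.537, -0.019, 1.207, -0.051], TCP at [0.246, 0.602, 0.231] pointing down, gripper open.
Joint ranges: [-2.82, 2.82], [-0.49, 2.23], [-1.37, 1.46], [0, 2.46], [-1.36, 4.5], [0.23, 2], [-2.94, 2.94]. Speed limits (rad/s): [2.57, 2.57, 3.14, 3.14, 3.14, 3.14, 3.14].

INTERFACE

Orientations are given as a rotation vector (axis times angle).
In Python, from station import move_to, line_to, goto_joints, open_gripper, close_gripper, dwell, inverse_kinematics, snapshot, IKError, hand_in, current_t, current_qpos, current_qvel, current_effort, current_tool_pos, current_ee_rot, current_contact_force, current_moment, current_opening, grip_depth gives the robot as it stands. The module is installed in compiled form; this text tells all that it offers. Calls block until the motion is done:
- move_to(position, orientation): joint-space move of the TCP to a pose.
- line_to(position, vel=0.15, rot=None, f_stop=None): straight line of the TCP; rot=None keeps the orientation; vel is the mean speed in m/s. With f_stop (N) it stops when the force on the tool has changed by that much, and returns True; else False.
- goto_joints(angles): joint-space move.
- open_gripper() and close_gripper(force=None): open the fingers fully, or close them until they stop; force is the grip in N (None keeps the last).
- dwell(seconds).
- inverse_kinematics(position, orientation): joint angles nearest the present ones, or None.
- snapshot(name): name is "side" or "top"; returns a dict with "frame" (420x560x3 uint8, blue, green, red), "fx", "fy", "cx", "cy" (pixels), "camera_from_world" (4x4, takes a point from world to camera coordinates). Camera axes: x right, y down, z forward; pixel columns grow to the right and rows downward; lengths in m; the calibration is good to about 2 mm. A picture is of the moment at which its call begins. There is no depth.
A pose or a line that the arm cannot do raises IKError and nothing moves.
- hand_in(): hands the job in, once; it reports no verdict.
Readings, each from a call of its own:
- current_t(): time.
- current_qpos(): joint angles.
- current_qvel(): joint speeds.
- current_effort(): joint torques, N m.
- current_tool_pos(): TCP position.
- current_ee_rot(): TCP orientation.
- current_contact_force(): force on the tool from outside, world axes, zero at the start.
- current_moment(): the same for the moment, N m.
- current_opening(): opening from 0.0 (shut) to 1.0 (fully open).
Only numpy, scipy, OpenCV 4.12 (cv2) and the standard library are available. Lean on these libraries where they do the work, as an engineer would, in place of code of your own. Each camera call takes 0.05 s, during which the arm holds its last target. There are 200 camera calls.

TASK

Put the two freshly tooled brass pieces under weight, the oblong one first: lay the oblong wooden board centred and square along the oblong piece, and stand the ribbed bar weight centred and lengthwise on that board. Then, on the round piece, stack the round wooden board, the wide plain weight and last the small knobbed weight, in that order and each centred on the one below. Set everything down gently without dropping it, and do not knock over or shove aside the amber jar and the little tin standing among the things.

Things in the scene. Friction and masses are not known exactly. Their poses are not given: they have to be found in the camera images.
- oblong_piece: Fixed oblong brass plate tooled with flowers, 140 x 86 mm, on a dark wooden backing 150 x 96 mm; flat top 12 mm above the bench (relief under 1.5 mm, visual only). Origin: centre of the underside; z up, x along its length.
- round_piece: Fixed round brass plate tooled with flowers, 100 mm across, on a dark round backing 110 mm across; flat top 12 mm above the bench. Origin: centre of the underside; z up.
- oblong_board: Loose plain pale wooden board, 110 x 60 x 18 mm (x, y, z), lying flat on the bench, about 90 g. Origin: centre of the underside; z up, x along its length.
- round_board: Loose plain pale wooden disc, 64 mm across, 18 mm thick, lying flat on the bench, about 50 g. Origin: centre of the underside; z up.
- bar_weight: Loose dark steel bar weight, about 0.58 kg: a block 74 x 44 x 22 mm (x, y, z) with a lifting rib on top, 54 mm long (x), 16 mm wide (y), 26 mm high, total height 48 mm; take it by the rib. Origin: centre of the underside; z up, x along its length.
- wide_weight: Loose dark steel plain cylinder weight, 56 mm across, 26 mm high, flat top, about 0.45 kg, upright. Origin: centre of the underside; z up.
- knob_weight: Loose dark steel small weight, about 0.22 kg, upright: base 40 mm across and 18 mm high, with a central cylindrical knob 20 mm across and 26 mm high on top, total height 44 mm. Origin: centre of the underside; z up.
- jar: Bystander, to be left alone: small loose amber jar with black cap, 38 mm across, 45 mm high. Origin: centre of the underside; z up.
- tin: Bystander, to be left alone: small loose round aluminium tin, 38 mm across, 22 mm high. Origin: centre of the underside; z up.
Mind the look-alikes: they are no part of the job. What is shaped like the oblong_board but blue or purple is not meant.

How it is judged:
By the outcome, as a careful person would: the job done as asked, in the order asked, and still so for the second after the job is handed in, with the robot touching nothing.
It also fails if it takes over 131 s, if anything falls off the work surface, if the arm or the gripper's body presses on something with over 40 N, if the wrist force passes 120 N, or if a joint passes its speed limit or range.

## Working session

There is one attempt and no reset: what is moved stays moved. The work goes in short steps, each a Python script; the robot and the scene stay as the last script left them, time stands still between calls to the robot, and variables do not carry over. Pictures are saved under pics/ and viewed, about 12 in all and at most 16, crops included, and the job is handed in when it is done.

```bash
mkdir -p pics
python3 - <<'E'
from station import *
import cv2,numpy as np
for n in("top","side"):
    s=snapshot(n); cv2.imwrite(f"pics/{n}0.png",cv2.resize(s["frame"],(784,588),interpolation=cv2.INTER_CUBIC)); cv2.imwrite(f"{n}_raw.png",s["frame"])
    np.savez(f"{n}.npz",K=[s["fx"],s["fy"],s["cx"],s["cy"]],T=s["camera_from_world"]); print(n,s["fx"],s["fy"],s["cx"],s["cy"],np.round(s["camera_from_world"],4).tolist())
print(grip_depth,current_ee_rot(),current_t(),current_opening())
E
```

```text
top 525.8090084206617 525.8090084206617 286.81854281655075 207.53787843704865 [[0.0136, -0.9999, -0.0062, 0.0727], [-0.9964, -0.0131, -0.0836, 0.4429], [0.0835, 0.0073, -0.9965, 1.3387], [0.0, 0.0, 0.0, 1.0]]
side 497.018843946058 497.018843946058 268.95031260406836 210.4423154349934 [[0.976, -0.2177, 0.0035, -0.4095], [-0.1309, -0.5993, -0.7897, 0.1512], [0.1741, 0.7703, -0.6134, 1.3343], [0.0, 0.0, 0.0, 1.0]]
0.0187 [-6.05154400e-01 -3.08256449e+00  2.75150888e-03] 0.1 1.0032793607286619
```

View pics/top0.png

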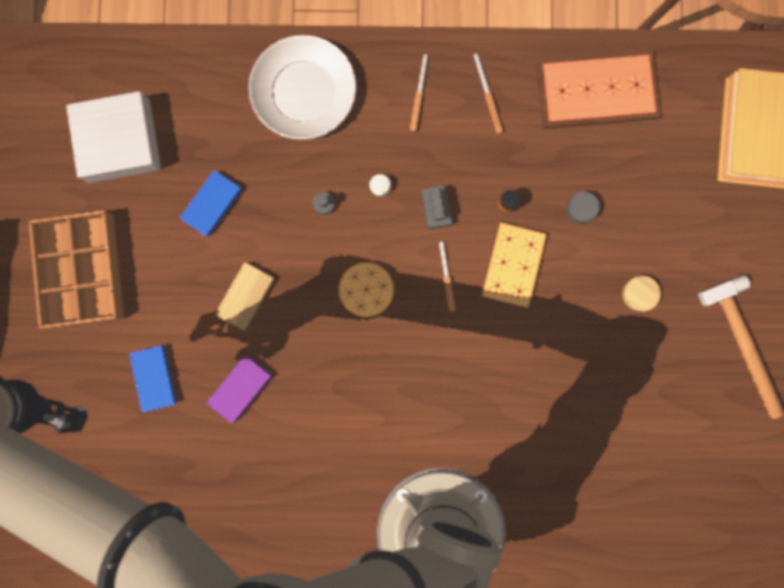

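View pics/side0.png

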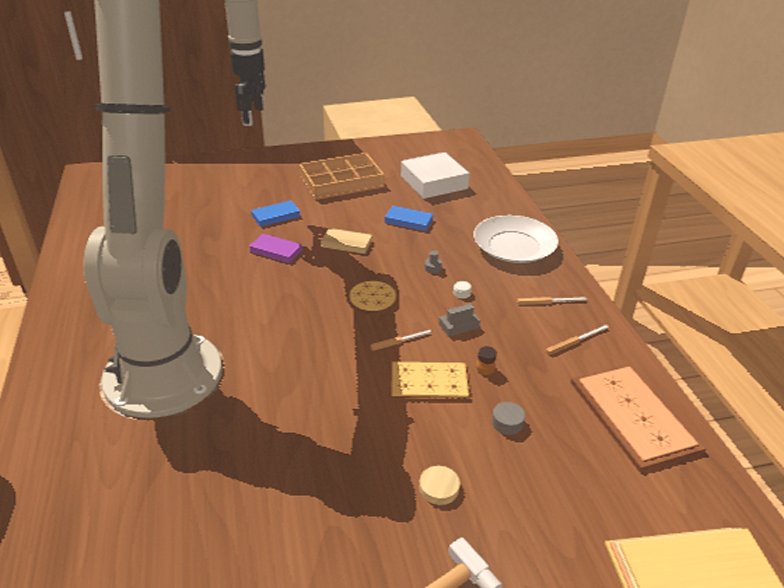

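The top view (784×588) shows these:
- **Pieces:** the oblong brass piece is at (515,264) and the round one at (367,290). The large copper plate at (600,88) is not brass and is too big.
- **Boards:** the pale oblong board is at (245,296). The look-alikes are blue at (211,203) and (152,379), and purple at (240,390). The pale one is the one that fits. The round board is at (641,293).
- **Weights:** bar at (437,206), wide at (583,207), knob at (324,203).
- **Bystanders:** tin at (380,185), jar at (511,200).

Next I'll take enlarged crops to confirm and measure.

Run:
```python
import cv2,numpy as np
im=cv2.imread("top_raw.png")
def crop(n,x0,y0,x1,y1,s):
    c=cv2.resize(im[y0:y1,x0:x1],None,fx=s,fy=s,interpolation=cv2.INTER_CUBIC)
    c=cv2.convertScaleAbs(c,alpha=1.5,beta=10)
    for x in range(x0-x0%-10,x1,10): cv2.line(c,((x-x0)*s,0),((x-x0)*s,6 if x%50 else 16),(255,255,255),1); x%20 or cv2.putText(c,str(x),((x-x0)*s,26),0,.35,(255,255,255))
    for y in range(y0-y0%-10,y1,10): cv2.line(c,(0,(y-y0)*s),(6 if y%50 else 16,(y-y0)*s),(255,255,255),1); y%20 or cv2.putText(c,str(y),(8,(y-y0)*s),0,.35,(255,255,255))
    cv2.imwrite(n,c)
crop("pics/L.png",140,120,300,240,5)
crop("pics/R.png",290,120,480,240,4)
```

```text
(no output)
```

View pics/L.png

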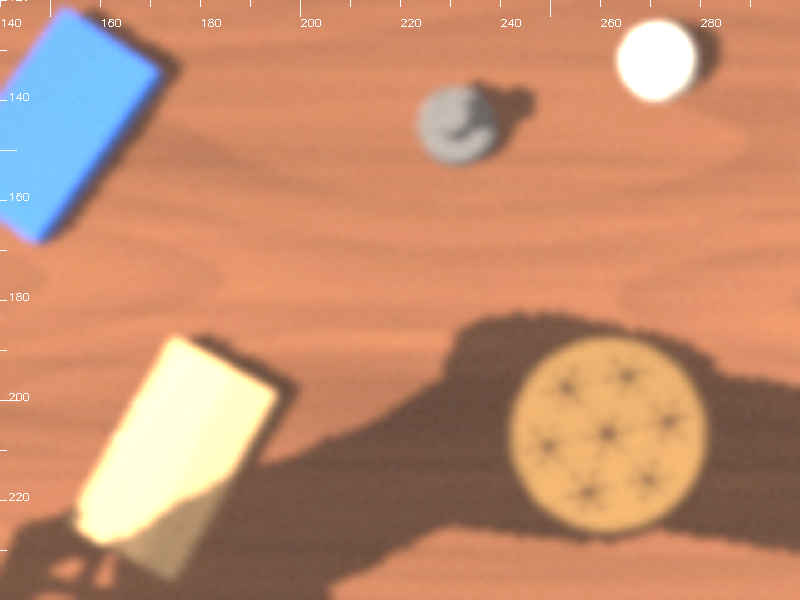

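View pics/R.png

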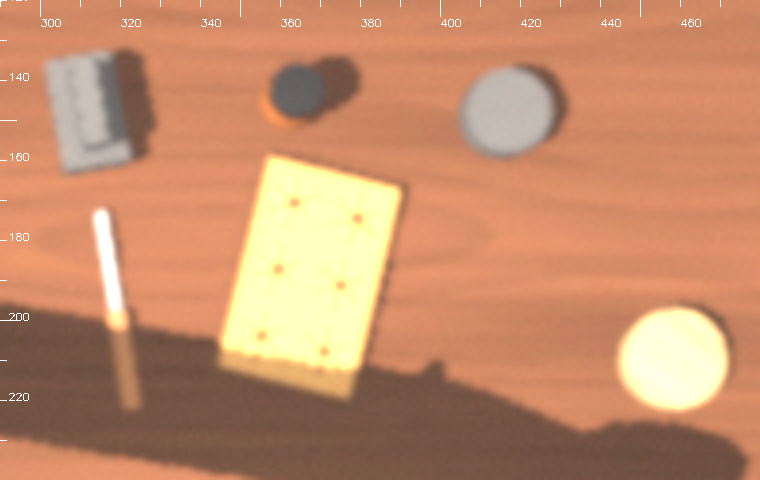

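```bash
cat > vis.py <<'E'
import cv2,numpy as np
from scipy.optimize import minimize
def load(n): d=np.load(n+".npz"); return d["K"],d["T"]
def proj(P,K,T):
    c=np.asarray(P)@T[:3,:3].T+T[:3,3]; return c[:,:2]/c[:,2:]*K[:2]+K[2:]
def back(uv,z,K,T):
    d=np.c_[(np.atleast_2d(uv)-K[2:])/K[:2],np.ones(len(np.atleast_2d(uv)))]@T[:3,:3]; o=-T[:3,:3].T@T[:3,3]
    return (o+d*((z-o[2])/d[:,2])[:,None])[:,:2]
def cyl(*dz): # (radius,z)
    a=np.linspace(0,2*np.pi,40,endpoint=False)
    return np.vstack([np.c_[r*np.cos(a),r*np.sin(a),0*a+z] for r,z in dz])
def box(*b): # (lx,ly,z)
    return np.array([[sx*l/2,sy*w/2,z] for l,w,z in b for sx in(-1,1) for sy in(-1,1)])
SH=dict(oblong_board=box((.11,.06,0),(.11,.06,.018)),round_board=cyl((.032,0),(.032,.018)),
 bar_weight=box((.074,.044,0),(.074,.044,.022),(.054,.016,.048)),wide_weight=cyl((.028,0),(.028,.026)),
 knob_weight=cyl((.02,0),(.02,.018),(.01,.044)),oblong_piece=box((.14,.086,.012)),round_piece=cyl((.05,.012)),
 jar=cyl((.019,0),(.019,.045)),tin=cyl((.019,0),(.019,.022)))
def fit(name,mask,guess,K,T,zoff=0,yaw=None,s=8):
    """best pose (x,y,yaw) by overlap of silhouette hull with mask"""
    ys,xs=np.nonzero(mask); x0,y0=xs.min()-6,ys.min()-6
    m=mask[y0:ys.max()+7,x0:xs.max()+7].astype(np.float32)
    m=cv2.warpAffine(m,np.array([[s,0,(s-1)/2],[0,s,(s-1)/2]],float),(m.shape[1]*s,m.shape[0]*s),flags=cv2.INTER_LINEAR)>.5
    P=SH[name]+[0,0,zoff]
    def f(p):
        q=p/100; t=q[2]*10 if len(p)>2 else 0
        R=np.array([[np.cos(t),-np.sin(t),0],[np.sin(t),np.cos(t),0],[0,0,1]])
        uv=proj(P@R.T+[q[0],q[1],0],K,T)
        h=cv2.convexHull((((uv-[x0,y0])*s+(s-1)/2)*16).astype(np.int32))
        c=np.zeros(m.shape,np.uint8); cv2.fillConvexPoly(c,h,1,shift=4)
        return 1-(m&(c>0)).sum()/(m|(c>0)).sum()
    g=[guess[0]*100,guess[1]*100]+([yaw*10] if yaw is not None else [])
    sim=np.vstack([g]+[np.array(g)+d for d in np.eye(len(g))*[1]])
    r=minimize(f,g,method="Nelder-Mead",options=dict(initial_simplex=sim,xatol=.003,fatol=1e-4))
    x=r.x/100; 
    if len(x)>2:x[2]*=10
    return x,1-r.fun
def seg(im,kind,uv,r):
    h,s,v=[a.astype(int) for a in cv2.split(cv2.cvtColor(cv2.GaussianBlur(im,(3,3),0),cv2.COLOR_BGR2HSV))]
    m={"steel":s<85,"pale":(v>150)|((h>15)&(h<35)&(v>60)),"brass":(h>14)&(h<35)&(v>60)}[kind].astype(np.uint8)
    k=np.zeros_like(m); cv2.circle(k,(int(uv[0]),int(uv[1])),r,1,-1); m&=k
    n,l,st,c=cv2.connectedComponentsWithStats(m); i=1+np.argmax(st[1:,4]); return l==i
E
python3 - <<'E'
from vis import *
K,T=load("top"); im=cv2.imread("top_raw.png")
hsv=cv2.cvtColor(im,cv2.COLOR_BGR2HSV)
for n,u,v in[("bar",312,146),("wide",416,147),("knob",231,147),("board",170,210),("boardshadow",173,230),("rboard",459,209),("wood",240,170),("woodsh",300,210),("piece",360,190),("piecesh",370,214),("round",262,215),("sh",325,145)]: print(n,hsv[v,u])
L=lambda *p:(np.array(p)+.5)/5-.5+[140,120]
R=lambda *p:(np.array(p)+.5)/4-.5+[290,120]
def rect(n,q,z):
    b=back(q,z,K,T); e=[np.linalg.norm(b[i]-b[i-1]) for i in range(4)]
    # order: 0->1 short edge, 1->2 long
    l=b[2]-b[1]+b[3]-b[0]; print(n,b.mean(0).round(4),"yaw",np.arctan2(l[1],l[0]).round(3),np.round(e,4)); 
rect("board",L([177,337],[277,392],[172,580],[75,518]),.018)
rect("opiece",R([267,155],[402,187],[350,399],[219,368]),.012)
rect("bar",R([46,63],[116,51],[132,158],[66,174]),.022)
print("round",back(L([608,435]),.012,K,T))
print("jar",back(R([298,91]),.045,K,T),"tin",back(L([657,61]),.022,K,T))
mk=np.zeros(im.shape[:2],np.uint8)
for n,k,uv,r,yaw in[("oblong_board","pale",(176,211),34,2.6),("round_board","pale",(459,209),20,None),("bar_weight","steel",(312,147),22,.1+np.pi),("wide_weight","steel",(416,148),18,None),("knob_weight","steel",(231,145),14,None),("oblong_piece","brass",(367,188),36,2.9),("round_piece","brass",(261,207),26,None)]:
    m=seg(im,k,uv,r); mk|=m.astype(np.uint8)
    x,q=fit(n,m,back(uv,.015,K,T)[0],K,T,yaw=yaw); print(n,x.round(4),"iou %.3f"%q)
o=im.copy(); o[cv2.dilate(mk,np.ones((3,3),np.uint8))-mk>0]=(0,255,0); cv2.imwrite("pics/mask.png",cv2.resize(o[110:245,140:480],None,fx=2.35,fy=2.35))
E
```

```text
bar [ 16  22 128]
wide [ 15  25 122]
knob [ 9 20 90]
board [ 20 105 242]
boardshadow [ 16 106 111]
rboard [ 20 107 240]
wood [  9 140 138]
woodsh [  9 118  69]
piece [ 22 130 245]
piecesh [ 16 140 149]
round [ 16 139 158]
sh [ 11 115  69]
board [0.4295 0.3684] yaw 2.658 [0.107  0.0597 0.1106 0.06  ]
opiece [ 0.494  -0.1291] yaw 2.914 [0.1433 0.0903 0.143  0.0869]
bar [0.5992 0.015 ] yaw -2.97 [0.0742 0.0463 0.0712 0.0441]
round [[0.44406047 0.14522598]]
jar [[ 0.60943659 -0.11684324]] tin [[0.63927687 0.1225689 ]]
oblong_board [0.4325 0.3741 2.6292] iou 0.861
round_board [ 0.443  -0.3645] iou 0.903
bar_weight [0.6012 0.0154 3.3394] iou 0.932
wide_weight [ 0.6039 -0.2578] iou 0.957
knob_weight [0.6064 0.2266] iou 0.942
oblong_piece [ 0.4945 -0.129   2.8951] iou 0.950
round_piece [0.4444 0.1453] iou 0.976
```

View pics/mask.png

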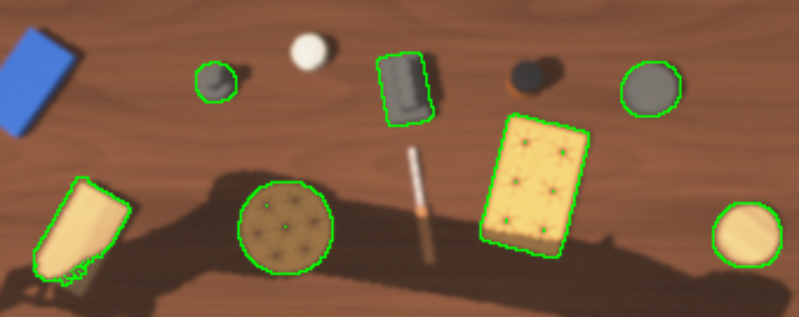

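The masks fit well except on the oblong board, which is partly in the arm's shadow. I'll move the arm away to the right and re-measure the board from both cameras.

```bash
cat > rob.py <<'E'
from station import *
import numpy as np
from scipy.spatial.transform import Rotation as Ro
def rot(phi):
    y=np.array([np.cos(phi),np.sin(phi),0]); z=np.array([0,0,-1.]); return Ro.from_matrix(np.c_[np.cross(y,z),y,z]).as_rotvec()
def phi_now():
    y=Ro.from_rotvec(current_ee_rot()).as_matrix()[:,1]; return np.arctan2(y[1],y[0])
def best(pos,phis):
    "phi (of those given) whose IK keeps joint 7 most central"
    c=[(abs(q[6]),p) for p in phis if (q:=inverse_kinematics(pos,rot(p))) is not None]
    return min(c)[1]
def st(tag): print(tag,"t%.1f"%current_t(),"tcp",np.round(current_tool_pos(),4),"open %.3f"%current_opening(),"F",np.round(current_contact_force(),1))
def pick(x,y,phi,z,up=.12,force=50):
    phi=best([x,y,up],[phi,phi+np.pi]); move_to([x,y,up],rot(phi)); st("above")
    hit=line_to([x,y,z],vel=.1,f_stop=15); st("down hit=%s"%hit)
    close_gripper(force); st("closed"); line_to([x,y,up+.03],vel=.12); st("lifted"); return phi
def place(x,y,phi,z,up=.15,out=.15):
    "phi: commanded jaw angle; z: TCP height expected at contact"
    phi=best([x,y,up],[phi,phi+np.pi]); move_to([x,y,up],rot(phi)); dwell(.2)
    line_to([x,y,z+.012],vel=.12); dwell(.2); hit=line_to([x,y,z-.003],vel=.02,f_stop=3); st("set hit=%s"%hit)
    open_gripper(); st("opened"); line_to([x,y,out],vel=.15)
E
python3 - <<'E'
from rob import *
from vis import *
for p in [best([.5,-.1,.3],[np.pi/2,-np.pi/2])]: move_to([.5,-.1,.3],rot(p))
st("hover")
for n in("top","side"): cv2.imwrite(n+"1.png",snapshot(n)["frame"])
K,T=load("top"); im=cv2.imread("top1.png")
def lseg(im,uv,r):
    h,s,v=[a.astype(int) for a in cv2.split(cv2.cvtColor(im,cv2.COLOR_BGR2HSV))]
    m=((v>190)&(s<150)|((h>14)&(h<35)&(v>90))).astype(np.uint8); k=np.zeros_like(m); cv2.circle(k,(int(uv[0]),int(uv[1])),r,1,-1)
    n,l,s_,c=cv2.connectedComponentsWithStats(m&k); return l==1+np.argmax(s_[1:,4])
m=lseg(im,(176,211),34); x,q=fit("oblong_board",m,(.43,.368),K,T,yaw=2.65); print("board top",x.round(4),q)
Ks,Ts=load("side"); ims=cv2.imread("side1.png"); sm={}
for n,g,zc in[("oblong_board",x,.009),("round_board",(.443,-.3645),.009),("round_piece",(.4444,.1453),.012),("wide_weight",(.604,-.258),.013),("knob_weight",(.6064,.2266),.015),("bar_weight",(.6012,.0154,3.34),.02),("oblong_piece",(.4945,-.129,2.9),.012)]:
    uv=proj([[g[0],g[1],zc]],Ks,Ts)[0]
    r=int(np.ptp(proj(SH[n]*[1,1,1]+[g[0],g[1],0],Ks,Ts)[:,0])*.62)+3
    m=seg(ims,"steel",uv,r) if "weight" in n else lseg(ims,uv,r)
    try: y,q=fit(n,m,g[:2],Ks,Ts,yaw=g[2] if len(g)>2 else None); print(n,"side",y.round(4),"iou %.3f"%q)
    except Exception as e: print(n,e)
o=np.hstack([im[100:260,130:330],ims[130:330,170:400][:160]])
cv2.imwrite("pics/b1.png",cv2.resize(im[100:260,130:330],None,fx=3.7,fy=3.7,interpolation=cv2.INTER_CUBIC))
E
```

```text
hover t2.8 tcp [ 0.5004 -0.0989  0.2999] open 0.998 F [ 0.6 -0.8  0.3]
board top [0.4296 0.3709 2.6584] 0.9569936755405206
oblong_board side [0.4248 0.3694 2.6585] iou 0.953
round_board side [ 0.4408 -0.3661] iou 0.959
round_piece side [0.441  0.1387] iou 0.903
wide_weight side [ 0.6    -0.2574] iou 0.904
knob_weight side [0.6032 0.2252] iou 0.799
bar_weight side [0.5973 0.0142 3.4292] iou 0.854
oblong_piece side [ 0.4899 -0.1345  2.9247] iou 0.913
```

View pics/b1.png

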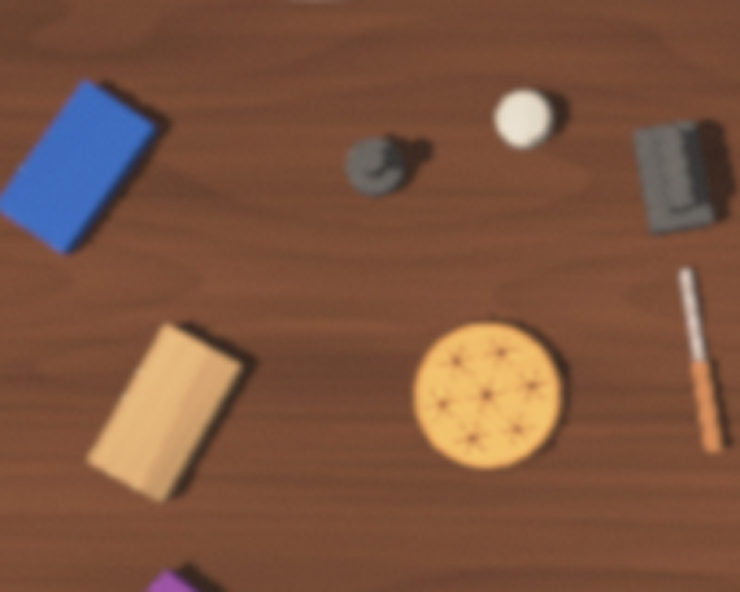

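The crop confirms the pale board at (167,412), fully lit now. The blue one at (80,165) is a look-alike. The side camera reads about (-4,-1) mm relative to the top camera throughout, so I'll use the midpoint. Next I'll pick the oblong board.

Run:
```python
from rob import *
from vis import *
pick(.4278,.3702,2.6585+np.pi/2,-.001,force=40)
print("phi",phi_now())
im=snapshot("top")["frame"]; cv2.imwrite("top2.png",im); cv2.imwrite("side2.png",snapshot("side")["frame"])
K,T=load("top")
m=seg(im,"brass",(367,188),36); print(fit("oblong_piece",m,(.4945,-.129),K,T,yaw=2.91))
s=cv2.imread("side2.png"); cv2.imwrite("pics/p2.png",np.hstack([cv2.resize(im[150:270,120:400],(560,240)),cv2.resize(s[90:330,160:400],(240,240))]))
```

```text
above t4.7 tcp [0.4287 0.3695 0.1204] open 0.998 F [-0.1  0.3 -0.5]
down hit=False t6.0 tcp [ 4.283e-01  3.706e-01 -4.000e-04] open 0.997 F [-0.1  1.   0.4]
closed t6.4 tcp [ 4.282e-01  3.706e-01 -3.000e-04] open 0.691 F [-0.7  0.1  4.1]
lifted t7.8 tcp [0.4273 0.3698 0.1492] open 0.692 F [ 0.4  0.1 -1.4]
phi 1.0877542013543964
(array([ 0.49465052, -0.12894838,  2.90015706]), np.float64(0.9483422369202069))
```

View pics/p2.png

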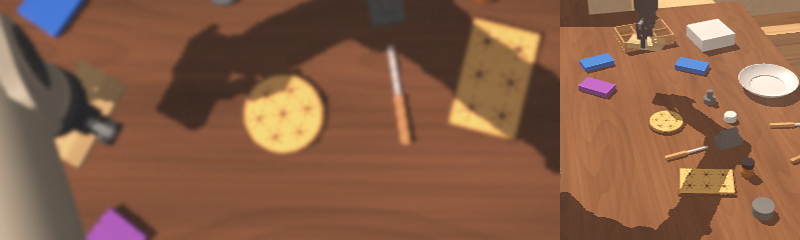

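The board is held (opening 0.69, about 59 mm). The brass oblong piece is at crop (495,80) and the fit agrees with the earlier one. Now I'll place the board.

Run:
```python
from rob import *
from vis import *
place(.4926,-.1295,2.903+np.pi/2,.012-.0003)
move_to([.45,.2,.2],rot(best([.45,.2,.2],[np.pi/2,-np.pi/2]))); st("hover")
K,T=load("top"); im=snapshot("top")["frame"]; cv2.imwrite("top3.png",im); cv2.imwrite("side3.png",snapshot("side")["frame"])
m=seg(im,"steel",(312,147),22); print(fit("bar_weight",m,(.6012,.0154),K,T,yaw=3.33),m.sum())
c=cv2.resize(im[120:240,290:450],None,fx=5,fy=5,interpolation=cv2.INTER_CUBIC); cv2.imwrite("pics/p3.png",cv2.convertScaleAbs(c,alpha=1.3))
```

```text
set hit=True t11.9 tcp [ 0.4924 -0.1294  0.0117] open 0.691 F [-0.2  0.4  4.5]
opened t12.3 tcp [ 0.4916 -0.129   0.0111] open 1.002 F [-0.5 -0.3 -0.1]
hover t15.2 tcp [0.4501 0.199  0.1994] open 1.000 F [-0.9 -0.4  0.2]
(array([0.59996546, 0.01575013, 3.32566416]), np.float64(0.9404068516340057)) 539
```

View pics/p3.png

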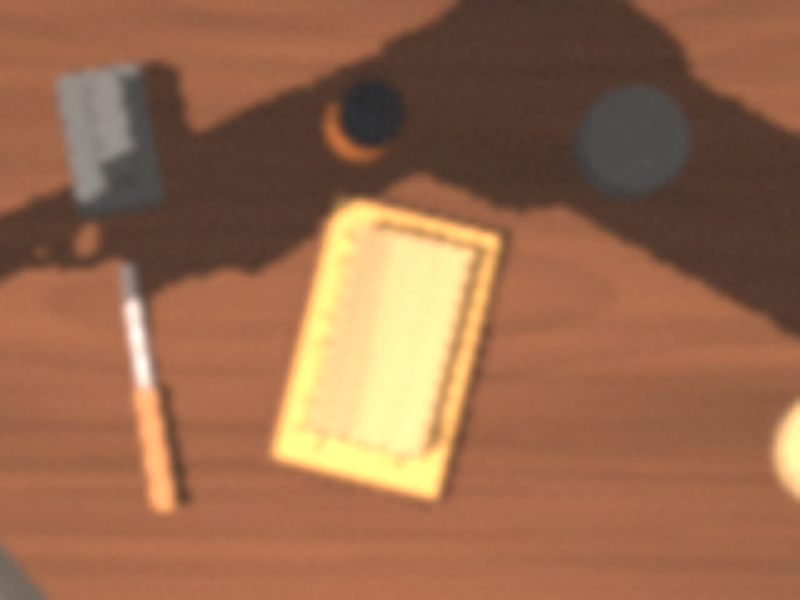

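Run:
```python
from vis import *
K,T=load("top")
C=np.array([[337,193],[506,235],[440,500],[272,460]])
raw=(C+.5)/5-.5+[290,120]
b=back(raw,.012,K,T); c=b.mean(0); l=b[2]-b[1]+b[3]-b[0]; y=np.arctan2(l[1],l[0]); print(c,y)
def corners(dx,dy,yaw,z,L=.11,W=.06):
    R=np.array([[np.cos(yaw),-np.sin(yaw)],[np.sin(yaw),np.cos(yaw)]])
    p=np.array([[L/2,W/2],[L/2,-W/2],[-L/2,-W/2],[-L/2,W/2]])@R.T+[c[0]+dx,c[1]+dy]
    return ((proj(np.c_[p,[z]*4],K,T)-[290,120]+.5)*5-.5)
im=cv2.imread("top3.png"); s=cv2.resize(im[120:240,290:450],None,fx=5,fy=5,interpolation=cv2.INTER_CUBIC)
for z,col in((.03,(255,0,0)),(.012,(0,0,255))): cv2.polylines(s,[corners(0,0,2.903,z).astype(np.int32)],True,col,1)
cv2.polylines(s,[corners(0,0,2.903,.012,.14,.086).astype(np.int32)],True,(0,160,0),1)
cv2.imwrite("pics/o3.png",cv2.resize(s[170:520,250:530],None,fx=1.7,fy=1.7,interpolation=cv2.INTER_CUBIC))
```

```text
[ 0.4938965  -0.13003728] 2.9034383139665016
```

View pics/o3.png

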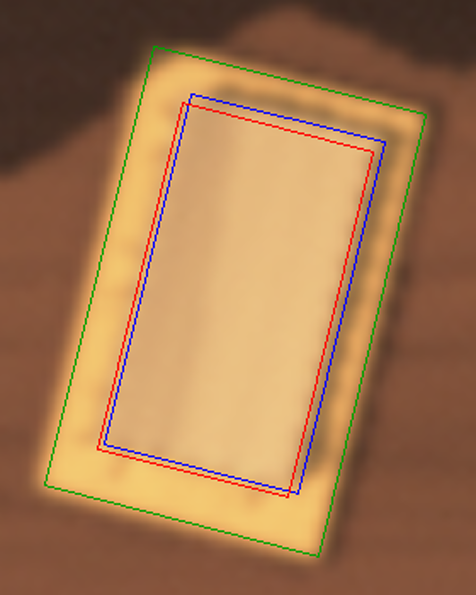

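The overlay puts the board square and centred to within about 1 mm. Next is the bar weight.

Run:
```python
from rob import *
from vis import *
pick(.5983,.0152,3.326+np.pi/2,.026,force=70)
z=.026
place(.4922,-.1297,2.903+np.pi/2,.030+z,up=.16,out=.16)
move_to([.45,.2,.2],rot(best([.45,.2,.2],[np.pi/2,-np.pi/2]))); st("hover")
im=snapshot("top")["frame"]; cv2.imwrite("top4.png",im); si=snapshot("side")["frame"]; cv2.imwrite("side4.png",si)
a=cv2.resize(im[140:240,300:420],(480,400),interpolation=cv2.INTER_CUBIC); b=cv2.resize(si[220:320,260:340],(320,400),interpolation=cv2.INTER_CUBIC)
cv2.imwrite("pics/p4.png",cv2.convertScaleAbs(np.hstack([a,b]),alpha=1.3))
```

```text
above t16.3 tcp [0.598  0.0174 0.1206] open 1.002 F [ 1.  -0.2  0.2]
down hit=False t17.4 tcp [0.599  0.0154 0.0267] open 1.003 F [-0.3 -0.  -0.4]
closed t18.0 tcp [0.5985 0.015  0.0263] open 0.173 F [-1.7 -0.8  3. ]
lifted t19.2 tcp [0.5975 0.015  0.149 ] open 0.166 F [-0.9 -0.4 -5. ]
set hit=True t23.2 tcp [ 0.4921 -0.1295  0.0563] open 0.168 F [0.1 1.6 4.8]
opened t23.9 tcp [ 0.4907 -0.1287  0.0552] open 1.002 F [-0.2  0.3 -0.3]
hover t26.5 tcp [0.45   0.1989 0.1992] open 0.998 F [ 0.8  0.4 -0.4]
```

View pics/p4.png

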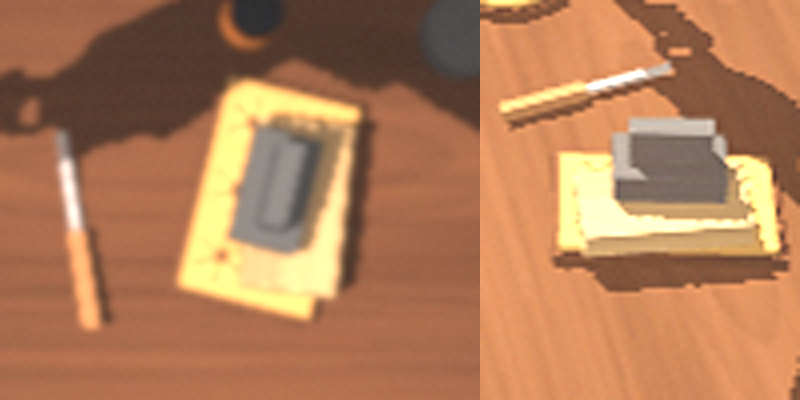

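The check shows a problem. The bar at crop (275,188) is about where it should be, but the board has slid to the right, with its corner at (335,297), and now overhangs the brass. I'll measure both poses and look at what happened before fixing it.

Run:
```python
from vis import *
K,T=load("top"); im=cv2.imread("top4.png")
m=seg(im,"steel",(369,187),20); b,q=fit("bar_weight",m,(.494,-.129),K,T,zoff=.03,yaw=2.9); print("bar",b,q)
m3=seg(cv2.imread("top4.png"),"brass",(367,188),36)
def draw(im,o,s,items):
    for n,(x,y,yaw),z0,col in items:
        P=SH[n]; R=np.array([[np.cos(yaw),-np.sin(yaw),0],[np.sin(yaw),np.cos(yaw),0],[0,0,1]])
        for z in sorted(set(P[:,2])):
            p=P[P[:,2]==z]; uv=(proj(p@R.T+[x,y,z0],K,T)-o+.5)*s-.5
            cv2.polylines(im,[cv2.convexHull(uv.astype(np.float32)).astype(np.int32)],True,col,1)
C=(np.array([[240,283],[335,297]])+.5)/4-.5+[300,140]
e=back(C,.03,K,T); print(e, np.linalg.norm(e[0]-e[1]), "edge dir",np.arctan2(*(e[0]-e[1])[::-1]))
s=7;o=np.array([330,145]); a=cv2.resize(im[145:225,330:400],None,fx=s,fy=s,interpolation=cv2.INTER_CUBIC); a=cv2.convertScaleAbs(a,alpha=1.2)
d=a.copy(); draw(d,o,s,[("oblong_piece",(.4939,-.13,2.903),0,(0,160,0)),("bar_weight",b,.03,(255,0,0)),("oblong_board",(.4939,-.13,2.903),.012,(0,0,255))])
cv2.imwrite("pics/p5.png",cv2.resize(np.hstack([a,d]),(790,452)))
```

```text
bar [ 0.49520046 -0.12982085  2.8879443 ] 0.9067473660614213
[[ 0.43614387 -0.10768601]
 [ 0.42797116 -0.16832576]] 0.06118801227891519 edge dir 1.4368287660334549
```

View pics/p5.png

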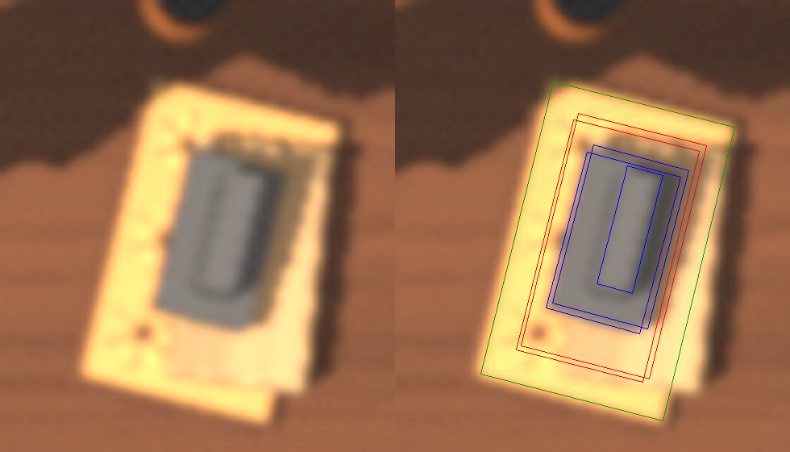

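The bar is centred on the brass (fit 0.495,-0.130), but the board was moved about 15 mm and turned about 0.1 rad. I'll put the bar back on the bench and look at the board.

Run:
```python
from rob import *
from vis import *
pick(.4922,-.1295,2.9+np.pi/2,.056,up=.14,force=70)
cv2.imwrite("top5a.png",snapshot("top")["frame"])
place(.598,.0152,3.326+np.pi/2,.026,up=.15)
move_to([.45,.2,.2],rot(best([.45,.2,.2],[np.pi/2,-np.pi/2]))); st("hover")
im=snapshot("top")["frame"]; cv2.imwrite("top5.png",im)
a=cv2.resize(im[120:230,290:430],None,fx=5.5,fy=5.5,interpolation=cv2.INTER_CUBIC); cv2.imwrite("pics/p6.png",cv2.convertScaleAbs(a,alpha=1.2))
```

```text
above t28.4 tcp [ 0.4922 -0.1288  0.1396] open 1.002 F [ 0.1 -0.9 -0.7]
down hit=False t29.3 tcp [ 0.4926 -0.1298  0.0565] open 0.998 F [-0.   0.2 -0.2]
closed t30.0 tcp [ 0.4923 -0.1296  0.0563] open 0.170 F [-0.9 -0.3  3.7]
lifted t31.1 tcp [ 0.4916 -0.1291  0.1692] open 0.169 F [ 0.4  0.6 -5.4]
set hit=True t34.0 tcp [0.5978 0.0153 0.0263] open 0.170 F [-0.4  1.2  5. ]
opened t34.6 tcp [0.5962 0.0158 0.0248] open 1.004 F [ 0.5  0.5 -0.3]
hover t37.4 tcp [0.4501 0.1995 0.1997] open 0.999 F [-0.3  0.5 -0.2]
```

View pics/p6.png

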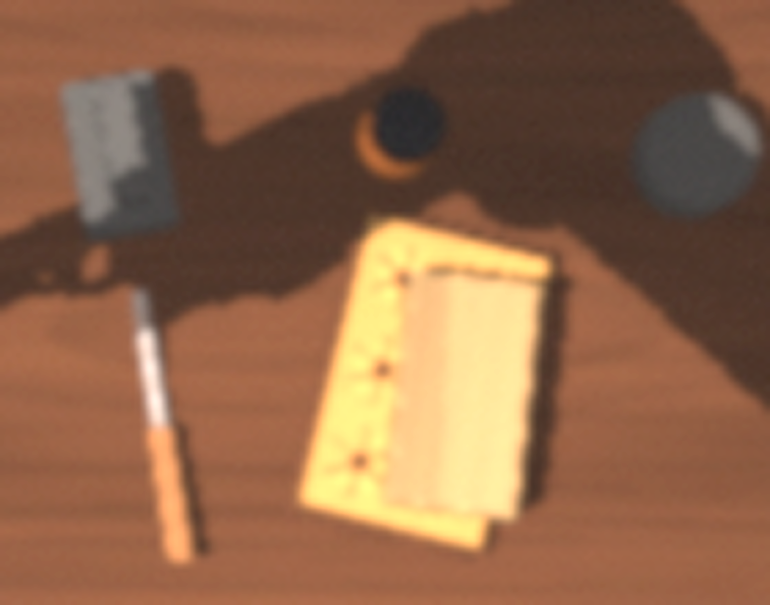

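Run:
```python
from vis import *
K,T=load("top")
C=(np.array([[421,270],[547,280],[515,520],[387,500]])+.5)/5.5-.5+[290,120]
b=back(C,.03,K,T); e=[np.linalg.norm(b[i]-b[i-1]) for i in range(4)]
l=b[2]-b[1]; y=np.arctan2(l[1],l[0]); u=l/np.linalg.norm(l); n=np.array([-u[1],u[0]])
r=(b[1]+b[2])/2; print(b.mean(0),np.round(e,4),"yaw R",y, "yaw L",np.arctan2(*(b[3]-b[0])[::-1]))
for sgn in(1,-1): print("from right edge",r+sgn*n*.03)
```

```text
[ 0.48679358 -0.14594204] [0.1093 0.059  0.1137 0.06  ] yaw R 3.0081196822110443 yaw L 2.997659248344314
from right edge [ 0.47967232 -0.20524944]
from right edge [ 0.48765695 -0.1457831 ]
```

Run:
```python
from rob import *
from vis import *
pick(.485,-.1463,3.005+np.pi/2,.0117,up=.13,force=40)
place(.4932,-.1295,2.903+np.pi/2,.0117)
pick(.5975,.0155,3.326+np.pi/2,.026,force=70)
im=snapshot("top")["frame"]; cv2.imwrite("top6a.png",im)
a=cv2.resize(im[145:225,320:400],None,fx=5,fy=5,interpolation=cv2.INTER_CUBIC)
place(.4930,-.1297,2.903+np.pi/2,.056,up=.16,out=.16)
move_to([.45,.2,.2],rot(best([.45,.2,.2],[np.pi/2,-np.pi/2]))); st("hover")
im=snapshot("top")["frame"]; cv2.imwrite("top6.png",im)
b=cv2.resize(im[145:225,320:400],None,fx=5,fy=5,interpolation=cv2.INTER_CUBIC)
cv2.imwrite("pics/p7.png",cv2.convertScaleAbs(np.hstack([a,b]),alpha=1.2))
```

```text
above t39.2 tcp [ 0.4853 -0.1456  0.1299] open 0.999 F [-0.4  0.1 -0.4]
down hit=False t40.6 tcp [ 0.4855 -0.1465  0.0122] open 0.998 F [-0.4  0.1  0.1]
closed t40.9 tcp [ 0.4854 -0.1464  0.0124] open 0.689 F [-1.8  1.1  4.7]
lifted t42.3 tcp [ 0.4845 -0.146   0.1593] open 0.690 F [ 0.  -0.2 -1.4]
set hit=True t44.8 tcp [ 0.4931 -0.1294  0.0124] open 0.691 F [-0.3  2.1  6.1]
opened t45.1 tcp [ 0.4924 -0.129   0.0117] open 1.000 F [-0.9  0.2 -0.1]
above t47.0 tcp [0.5968 0.0145 0.1195] open 1.001 F [-0.7 -0.  -0.2]
down hit=False t48.0 tcp [0.5981 0.0153 0.0267] open 0.998 F [ 0.1 -1.  -0.4]
closed t48.7 tcp [0.5977 0.0152 0.0263] open 0.170 F [-0.6 -0.7  1.7]
lifted t49.9 tcp [0.5968 0.0157 0.1491] open 0.174 F [-0.5  0.3 -4.6]
set hit=True t52.6 tcp [ 0.4929 -0.1296  0.0562] open 0.175 F [0.5 0.3 6.6]
opened t53.2 tcp [ 0.4915 -0.1287  0.0551] open 1.001 F [-0.3 -0.3 -0. ]
hover t55.8 tcp [0.45   0.1988 0.1992] open 0.996 F [-0.7 -0.5 -0.9]
```

View pics/p7.png

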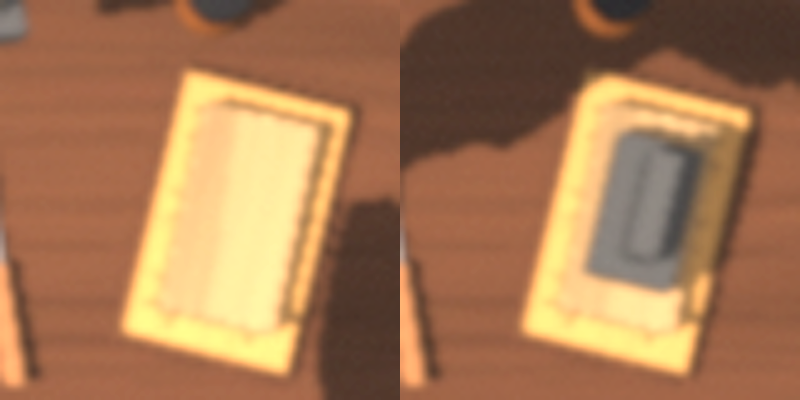

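Both the board (left, before the bar) and the bar (right, after) are now centred and square on the brass. That makes 13 pictures viewed. Next I'll refit the round items numerically from the saved frames.

Run:
```python
from vis import *
K,T=load("top")
for n,uv,r,g,k in[("round_board",(459,209),20,(.443,-.3645),"b"),("wide_weight",(416,148),18,(.604,-.258),"s"),("knob_weight",(231,145),14,(.6064,.2266),"s"),("round_piece",(261,207),26,(.4444,.1453),"b")]:
    for f in("top_raw","top1","top2","top5","top6a","top6"):
        im=cv2.imread(f+".png")
        try:
            if k=="s": m=seg(im,"steel",uv,r)
            else:
                h,s,v=[a.astype(int) for a in cv2.split(cv2.cvtColor(im,cv2.COLOR_BGR2HSV))]
                m=((h>13)&(h<35)&(v>100)&(s<190)).astype(np.uint8); q=np.zeros_like(m); cv2.circle(q,uv,r,1,-1)
                _,l,s_,_=cv2.connectedComponentsWithStats(m&q); m=l==1+np.argmax(s_[1:,4])
            x,i=fit(n,m,g,K,T)
            if i>.9: print(n,f,x.round(4),"%.3f"%i)
        except Exception as e: pass
```

```text
round_board top_raw [ 0.4446 -0.3655] 0.947
round_board top1 [ 0.4444 -0.3652] 0.952
round_board top2 [ 0.4444 -0.3652] 0.949
round_board top5 [ 0.4435 -0.364 ] 0.932
round_board top6a [ 0.4445 -0.3654] 0.944
round_board top6 [ 0.4431 -0.3644] 0.951
wide_weight top_raw [ 0.6039 -0.2577] 0.957
wide_weight top2 [ 0.6038 -0.2579] 0.955
wide_weight top5 [ 0.6036 -0.2567] 0.911
wide_weight top6a [ 0.6028 -0.2577] 0.964
wide_weight top6 [ 0.6029 -0.2562] 0.930
knob_weight top_raw [0.6064 0.2267] 0.942
knob_weight top1 [0.6062 0.2266] 0.935
knob_weight top2 [0.6065 0.2269] 0.937
knob_weight top6a [0.6064 0.2267] 0.934
round_piece top_raw [0.4448 0.1455] 0.947
round_piece top1 [0.4441 0.1442] 0.917
round_piece top2 [0.4439 0.1446] 0.920
```

Run:
```python
from rob import *
from vis import *
pick(.442,-.3657,np.pi/2,-.001,force=40)
place(.4422,.1445,np.pi/2,.012-.0005,out=.13)
pick(.6015,-.2583,np.pi/2,.004,force=60)
im=snapshot("top")["frame"]; cv2.imwrite("top7.png",im); cv2.imwrite("side7.png",snapshot("side")["frame"])
a=cv2.resize(im[180:235,230:295],None,fx=6,fy=6,interpolation=cv2.INTER_CUBIC); b=cv2.resize(im[140:220,330:400],None,fx=4.1,fy=4.125,interpolation=cv2.INTER_CUBIC)
cv2.imwrite("pics/p8.png",cv2.convertScaleAbs(np.hstack([a,b]),alpha=1.2))
```

```text
above t57.9 tcp [ 0.4429 -0.3646  0.1201] open 1.005 F [ 0.4  0.1 -0.5]
down hit=False t59.3 tcp [ 4.425e-01 -3.661e-01 -3.000e-04] open 0.998 F [-0.1 -0.2  0.9]
closed t59.6 tcp [ 0.4425 -0.3661 -0.    ] open 0.728 F [-0.9  1.4  5.3]
lifted t61.0 tcp [ 0.4415 -0.3653  0.1491] open 0.732 F [-0.2  0.1 -0.8]
set hit=True t65.1 tcp [0.4421 0.1444 0.012 ] open 0.728 F [-1.3 -0.1  5.7]
opened t65.5 tcp [0.4414 0.144  0.0114] open 1.001 F [-0.3 -0.1 -0.3]
above t68.3 tcp [ 0.6016 -0.257   0.1196] open 1.003 F [0.3 0.1 0.1]
down hit=False t69.6 tcp [ 0.6022 -0.2586  0.0049] open 1.000 F [ 0.5 -0.3  0. ]
closed t70.0 tcp [ 0.6022 -0.2583  0.0051] open 0.635 F [-0.1  1.1  5.6]
lifted t71.4 tcp [ 0.6008 -0.258   0.1488] open 0.633 F [-0.  -0.3 -5.5]
```

View pics/p8.png

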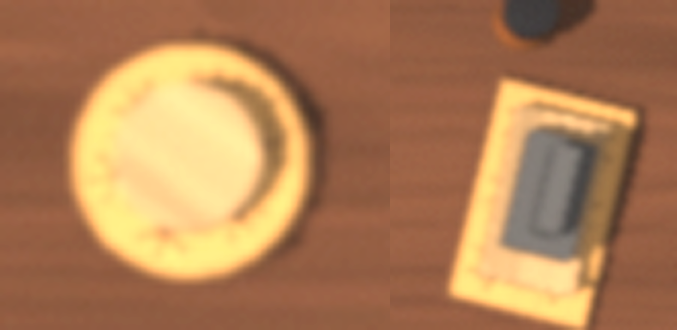

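The round board at crop (190,155) sits centred on the round piece at (190,160), and the oblong stack is intact. Next I'll place the wide weight, then the knob weight.

Run:
```python
from rob import *
from vis import *
place(.4422,.1445,np.pi/2,.030+.0049,out=.15)
pick(.6043,.2262,np.pi/2,.022,up=.13,force=50)
im=snapshot("top")["frame"]; cv2.imwrite("top8.png",im)
K,T=load("top"); print("wide",fit("wide_weight",seg(im,"steel",(261,206),16),(.444,.145),K,T,zoff=.03))
a=cv2.resize(im[180:235,230:295],None,fx=6,fy=6,interpolation=cv2.INTER_CUBIC); b=cv2.resize(im[140:220,330:400],None,fx=4.1,fy=4.125,interpolation=cv2.INTER_CUBIC)
cv2.imwrite("pics/p9.png",cv2.convertScaleAbs(np.hstack([a,b]),alpha=1.2))
```

```text
set hit=True t75.4 tcp [0.4421 0.1444 0.035 ] open 0.634 F [-1.  -0.5  5.3]
opened t75.8 tcp [0.4405 0.1436 0.034 ] open 1.004 F [ 0.  -0.3 -0.3]
above t77.5 tcp [0.6027 0.2258 0.1289] open 1.000 F [ 0.3  0.9 -0.5]
down hit=False t78.7 tcp [0.6049 0.2266 0.0228] open 1.001 F [0.2 0.  0.2]
closed t79.3 tcp [0.6045 0.2262 0.0223] open 0.212 F [-0.2  0.5  2.9]
lifted t80.7 tcp [0.6037 0.2258 0.1589] open 0.216 F [-0.4 -0.2 -3.3]
wide (array([0.44717884, 0.14267028]), np.float64(0.7803277628729354))
```

View pics/p9.png

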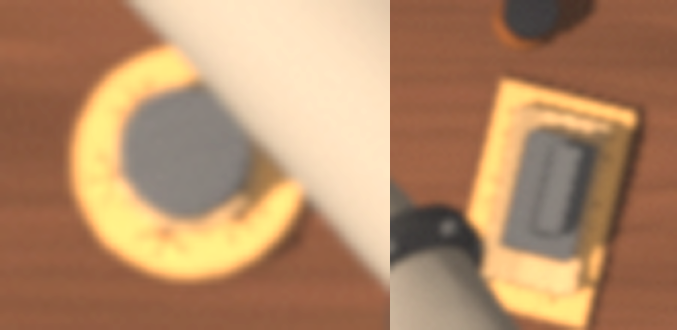

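The wide weight is centred: crop (185,150) against an expected (184,151). Now the knob.

Run:
```python
from rob import *
from vis import *
place(.4422,.1445,np.pi/2,.056+.0226,up=.19,out=.19)
p=[.55,-.33,.25]; move_to(p,rot(best(p,[np.pi/2,-np.pi/2]))); dwell(.5); st("hover")
im=snapshot("top")["frame"]; cv2.imwrite("top9.png",im); si=snapshot("side")["frame"]; cv2.imwrite("side9.png",si)
K,T=load("top")
m=seg(im,"steel",(261,205),18); print("stack mask bbox",cv2.boundingRect(m.astype(np.uint8)))
SH["ws"]=cyl((.028,0),(.028,.026)); print("wide",fit("wide_weight",m,(.444,.145),K,T,zoff=.03))
print("bar",fit("bar_weight",seg(im,"steel",(369,187),20),(.494,-.129),K,T,zoff=.03,yaw=2.9))
a=cv2.resize(im[125:235,225:400],None,fx=4.5,fy=4.5,interpolation=cv2.INTER_CUBIC)[:,:780]
b=cv2.resize(si[180:300,230:360][:, :],(780*0+260,240),interpolation=cv2.INTER_CUBIC)
c=np.zeros((600,780,3),np.uint8); r=cv2.resize(a,(572,363)); c[:363,:572]=r; 
c[363:600,:390]=cv2.resize(si[190:230,235:301],(390,237),interpolation=cv2.INTER_CUBIC); c[363:600,390:]=cv2.resize(si[240:300,265:364],(390,237),interpolation=cv2.INTER_CUBIC)
cv2.imwrite("pics/p10.png",cv2.convertScaleAbs(c,alpha=1.2))
```

```text
set hit=True t83.5 tcp [0.442  0.1444 0.0782] open 0.214 F [-1.  -0.5  3.2]
opened t84.1 tcp [0.441  0.1438 0.0775] open 0.999 F [-0.8 -0.2 -0.1]
hover t87.4 tcp [ 0.55   -0.3299  0.2501] open 1.002 F [-0.3  0.  -0.6]
stack mask bbox (250, 195, 22, 21)
wide (array([0.44573022, 0.14474441]), np.float64(0.8776410138425553))
bar (array([ 0.49587004, -0.12923023,  2.92131359]), np.float64(0.9214571724582085))
```

View pics/p10.png

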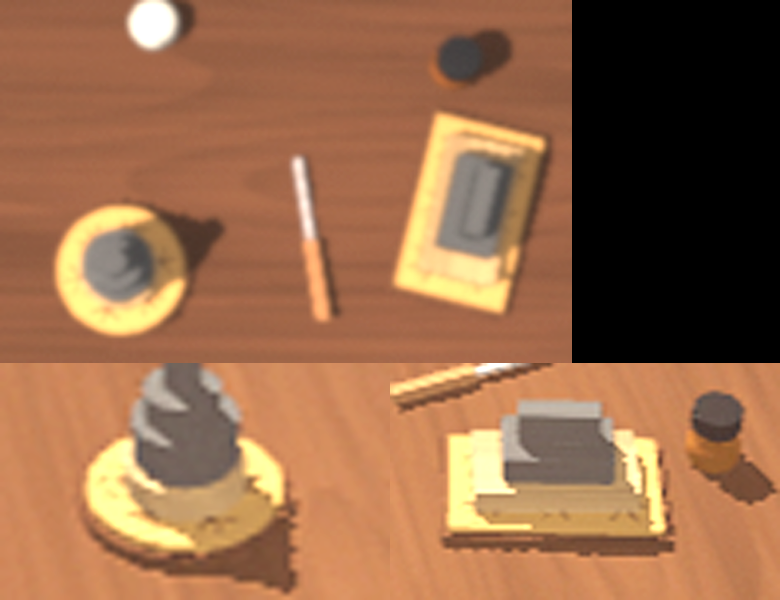

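Both stacks stand upright and centred. The round stack is at (120,265), the oblong stack at (475,205), and the jar (460,60) and tin (153,22) are in place. The arm is clear, so I'll hand in.

```bash
python3 -c "
from station import *
hand_in(); print(current_t())"
```

```text
the job is handed in; nothing more can be done
the job is handed in; nothing more can be done
```

Both brass pieces are under weight, and I handed the job in at about 87.5 s of the 131 s allowed. I laid the oblong board and stood the bar weight on it first. The round board, wide weight and knob weight went on the round piece after that, each set down until a light contact force was felt.

- **Setback:** after the bar was first set down, the oblong board had slid about 15 mm and turned about 0.1 rad under it. I found no cause for it. I put the bar back on the bench and laid the board again, then the bar. Every later look showed the oblong stack still in place.
- **Final check:** both stacks stand upright and look centred to within about 1–2 mm, and the jar and tin look undisturbed. The bar fit was 0.496, -0.129 with yaw 2.92, against the brass piece at 0.494, -0.130 with yaw 2.90.
- **Disagreements:** the side camera read about 4 mm lower in x than the top camera, so I used the midpoint. The last overlap fit of the wide weight was weaker (0.88) because the knob weight adds to its outline.

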